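# Seat a bushed press platen on a weld fixture's guide rod

## Task

Pick up the red platen by its square aluminium bush and lower it over the fixture's tall steel rod, keeping it upright and lined up with the blue base, then press it down until the stiff brass sleeve beneath it is fully home against the black stop collar, finishing with a firm push of about 20 N held for about half a second. Never push on the fixture with more than 30 N, and leave the platen resting on the sleeve, released, with the other things on the table undisturbed.

Things in the scene. Friction and masses are not known exactly. Their poses are not given: they have to be found in the camera images.
- fixture: Blue base 160 x 90 x 20 mm (long side along its x), bolted down, with the rod at its centre. Origin: centre of the underside, on the rod's axis; z up. A black stop collar (38 mm diameter, 12 mm thick) is clamped on the rod at a height that varies and is not measured: its upper face is 32 to 57 mm above the table. Above it, on the same rod, is the brass sleeve, 44 mm diameter, 16 mm high.
- rod_tip (a point): Top of the rod, on its axis, 140 mm above the table; the top 7 mm taper to 8 mm diameter.
- rod: The fixture's vertical steel rod, 16 mm in diameter; origin on its axis at table height. The brass sleeve on it starts 11 to 16 mm above the collar (not measured) and has to go down onto it. It drags: 9 to 10 N keeps it moving, the platen's weight does not move it, and it stays where left. At home it stops hard, and pushing adds force only. Its top is then 48 to 73 mm above the table.
- platen: Loose platen, about 0.4 kg: red plate 110 x 64 x 12 mm (long side along its x) with a square aluminium bush 36 x 36 mm at its centre (sides along x and y). A 17.5 mm bore runs through bush and plate, 1 mm chamfer at its lower mouth. Origin: centre of the underside, on the bore's axis; z up. It stands on the table, bush up.
- bush_top (a point): Centre of the bush's top, 65 mm above the platen's underside, on the bore's axis. When home, the rod stands 2 to 27 mm out of it, so grip the bush's top 35 mm and leave that room between the fingers.
- paste_pot: Bystander: upright pot, 64 mm diameter, 110 mm tall, beyond the middle; origin under its centre.
- spacer: Bystander: loose steel spacer ring, 60 mm outside, 24 mm inside diameter, 18 mm high, beyond the middle; origin under its centre.
- hammer: Bystander: hammer lying on the left side of the table.
- brush: Bystander: brush lying on the right side of the table.
There are look-alikes about, which are no part of the job. Leave any brown or turquoise look-alike of the fixture alone. Of the things that look like the platen, the larger one is meant.

How it is judged:
On the way, in this order (a step that is already met when the one before it is completed fails the run):
1. the platen is upright on the rod, the rod's tip at least 30 mm inside the bore (z of platen in the frame of rod_tip below -0.03 m and horizontal distance between platen and fixture below 0.003 m and angle between platen's own z axis and vertical below 0.06 rad), for 0.1 s.
2. the sleeve is fully home, so that it bears a firm push by the platen of over 14 N (on the way down its drag bears no more than about 10 N) (contact force between platen and fixture above 14 N and z of platen in the frame of fixture below 0.076 m and angle between platen's own z axis and vertical below 0.06 rad and horizontal distance between platen and fixture below 0.003 m), for 0.4 s.
At the end, for the whole second after the job is handed in: The released platen rests still on the brass sleeve: bore within 3 mm of the rod's axis, upright within 2 degrees, its long side along the base's long side within 8.6 degrees (either way round), its underside no more than 76 mm above the table (horizontal distance between platen and fixture below 0.003 m and z of platen in the frame of fixture below 0.076 m and angle between platen's own z axis and vertical below 0.035 rad and angle between the x axis of platen and the x axis of fixture, either way round below 0.15 rad and contact force between platen and fixture above 1 N and linear speed of platen below 0.01 m/s); the robot touches nothing.
It fails at once if the fixture is pushed with more than 30 N (contact force between any of platen, the fingers, the arm and fixture above 30 N or contact force between any of platen, the fingers, the arm and rod above 30 N).
It fails at once if a bystander is moved by more than 20 mm (distance of any of paste_pot, spacer, hammer, brush from where it was at the start of the episode above 0.02 m).
It also fails if it takes over 67 s, if anything falls off the work surface, if the arm or the gripper's body presses on something with over 40 N, if the wrist force passes 120 N, or if a joint passes its speed limit or range.

## Robot

A 7-joint arm with a two-finger parallel gripper is mounted at the origin on the work surface. World frame = base frame: x ahead of the robot, y to its left, z up, the work surface at z = 0. Lengths are in m, angles in rad, forces in N, time in s.
With the tool pointing down it reaches from about 0.35 to 0.775 m from the base axis. Payload 3.1 kg.
Tool frame: the origin (TCP) lies at the very end of the fingers, on their centre line; the grasp point (between the pads) lies 19 mm behind it; z points along the fingers, y is the direction in which the jaws open and shut (so a half turn about z gives the same grasp; the last joint's range is limited). The gripper opens to 85 mm and grips with 20 to 120 N. Pads are 22 mm wide; open, the fingers measure 114 mm over their backs; the gripper's body (76 mm by 85 mm) begins 54 mm behind the grasp point. The pads swing forward as they close: fully open they stand 13 mm farther back than shut.
Start: joints at [-1.171, 0.311, 0.014, 1.512, -0.004, 1.319, -0.027], TCP at [0.235, 0.497, 0.231] pointing down, gripper open.
Joint ranges: [-2.7, 2.7], [-0.3, 1.91], [-1.27, 1.3], [0.12, 2.57], [-1.44, 4.58], [0.2, 2.03], [-3.05, 3.05]. Speed limits (rad/s): [2.79, 2.79, 3.14, 3.14, 3.14, 3.14, 3.14].

## Interface

Orientations are given as a rotation vector (axis times angle).
In Python, from cell import robot gives the robot as it stands.
- The arm moves only by the tool apply_moves, never from a script. Its argument "deltas" is a list of rows, each an object with "travel": the shift along the world's x, y, z in m, a list of three; "roll": the turn about the world's z in rad; "fingers": the finger opening in m, from 0 to 0.0854. In form: [{"travel": [dx, dy, dz], "roll": roll, "fingers": fingers}, ...]. A call has 1 to 10 rows; each row is the pose to reach, as a shift and turn from the pose commanded when the call began; what a row does not reach only later rows make up. A row lasts 1/8 s, in which the tool goes at most 62.5 mm and 10.7 degrees, less where a joint would pass 70% of its speed; a pose out of reach is approached as far as the arm can. A call with a gripper value outside its range is refused whole. The fingers move at their own pace and stop on an object; "grip_force" is the grip in N (left out, the last holds). Time passes only in rows, so rows that repeat a pose let the fingers close. It gives the time, the measured TCP pose, the force and the opening at its end, in the units of the state.
- robot.read_state(): the state, without advancing time (a new reading comes with each control period).
- robot.read_camera(name): name is "scene" or "top"; returns a dict with "pixels" (420x560x3 uint8, blue, green, red), "vfov" (degrees; the focal length in pixels is half the picture's height over the tangent of half this angle, whatever the lens; pixels are square), "cx", "cy" (the principal point, pixels), "dist_coeffs" ([k1, k2, p1, p2, k3] as OpenCV has them; the pictures are not rectified), "world_to_cam" (4x4, takes a point from world to camera coordinates). Camera axes: x right, y down, z forward; pixel columns grow to the right and rows downward; lengths in m; the calibration is good to about 2 mm. A picture is of the moment at which its call begins. There is no depth.
- robot.close_job(): hands the job in, once; it reports no verdict.
Trained networks look in the newest picture that a camera, given by its name, has taken for a name from the list of things; names that differ only in an ending like _2 or _b are one class to them, and where a whole thing is asked for, a point or a joint stands for the part that bears it (a point fixed in the world has none). Each returns a list of dicts, best first, with "score" (0 to 1); they miss things now and then, are a little off and sometimes report something else, mostly with a low value. They report only what shows in the picture. A call takes as long as a camera call. They do not tell look-alikes from the thing itself.
- robot.recognise(camera, target): "position" ([column, row] in pixels, amid what is visible of it).
The state is a dict: "t": time; "qpos": joint angles; "joint_velocities": joint speeds; "joint_torque": joint torques, N m; "ee_pos": TCP position; "eef_rot": TCP orientation; "ft_force": force on the tool from outside, world axes, zero at the start; "torque": the same for the moment, N m; "opening": finger opening in m.
Only numpy, scipy, OpenCV 4.12 (cv2) and the standard library are available. Lean on these libraries where they do the work, as an engineer would, in place of code of your own. Each camera call takes 0.05 s, during which the arm holds its last target.

## Working session

There is one attempt and no reset: what is moved stays moved. The work goes in short steps, Python scripts to look and compute and a tool call to move; the robot and the scene stay as the last step left them, time stands still between calls to the robot, and variables do not carry over. Pictures are saved under pics/ and viewed, and the job is handed in when it is done.

Besides the shell and the picture viewer there is one more tool, called by a JSON object that holds its "method" and its "body", one argument or row to a line. apply_moves: Moves the arm, as the interface text tells. Its arguments: {"type":"object","properties":{"deltas":{"type":"array"},"grip_force":{"type":"number"}},"required":["deltas"]}

```bash
mkdir -p pics; ls
cat > h.py <<'E'
from cell import robot
import numpy as np, cv2
def cam(n,save=None):
    c=robot.read_camera(n); im=c["pixels"]
    if save: cv2.imwrite("pics/"+save,im)
    return c
def KD(c):
    f=c["pixels"].shape[0]/2/np.tan(np.radians(c["vfov"])/2)
    return np.array([[f,0,c["cx"]],[0,f,c["cy"]],[0,0,1]]),np.array(c["dist_coeffs"],float)
def proj(c,P):
    K,D=KD(c);T=np.array(c["world_to_cam"]);P=np.atleast_2d(np.array(P,float))
    return cv2.projectPoints(P.reshape(-1,1,3),cv2.Rodrigues(T[:3,:3])[0],T[:3,3].copy(),K,D)[0].reshape(-1,2)
def back(c,uv,z):
    K,D=KD(c);T=np.array(c["world_to_cam"]);uv=np.atleast_2d(np.array(uv,float))
    n=cv2.undistortPoints(uv.reshape(-1,1,2),K,D).reshape(-1,2)
    d=np.c_[n,np.ones(len(n))]@T[:3,:3];o=-T[:3,:3].T@T[:3,3]
    return o+d*((z-o[2])/d[:,2])[:,None]
E
python3 - <<'E'
from h import *
for n in("scene","top"):
    c=cam(n,n+"0.png")
    for t in("platen","bush_top","fixture","rod_tip","rod","paste_pot","spacer","hammer","brush"):
        print(n,t,[(np.round(d["position"]).tolist(),round(d["score"],2)) for d in robot.recognise(n,t)][:5])
    print(c["vfov"],c["cx"],c["cy"],c["dist_coeffs"],np.round(c["world_to_cam"],3).tolist())
s=robot.read_state();print({k:np.round(v,3).tolist() for k,v in s.items()})
E
```

```text
pics
scene platen [([366.0, 187.0], 0.8), ([356.0, 216.0], 0.62)]
scene bush_top [([353.0, 214.0], 0.89)]
scene fixture [([280.0, 228.0], 0.9), ([221.0, 266.0], 0.83), ([108.0, 243.0], 0.66)]
scene rod_tip [([215.0, 236.0], 0.52)]
scene rod [([215.0, 239.0], 0.74)]
scene paste_pot [([384.0, 246.0], 0.61)]
scene spacer [([325.0, 275.0], 0.84)]
scene hammer [([412.0, 164.0], 0.9)]
scene brush [([122.0, 334.0], 0.55)]
43.132545528172386 274.5150809191953 203.45459334180043 [0.01960664 0.         0.         0.         0.        ] [[0.645, 0.764, -0.006, -0.307], [0.514, -0.439, -0.737, -0.196], [-0.566, 0.472, -0.676, 1.598], [0.0, 0.0, 0.0, 1.0]]
top platen [([235.0, 193.0], 0.9), ([195.0, 216.0], 0.71)]
top bush_top [([193.0, 215.0], 0.87), ([232.0, 193.0], 0.62)]
top fixture [([291.0, 225.0], 0.96), ([414.0, 313.0], 0.88), ([354.0, 230.0], 0.83)]
top rod_tip [([362.0, 219.0], 0.51), ([233.0, 193.0], 0.24)]
top rod []
top paste_pot [([252.0, 142.0], 0.89)]
top spacer [([298.0, 167.0], 0.73)]
top hammer [([139.0, 212.0], 0.89)]
top brush [([444.0, 221.0], 0.71)]
52.74018655066477 285.49825815702343 208.92217314572673 [-0.10253942  0.          0.          0.          0.        ] [[0.023, -1.0, -0.019, -0.007], [-0.984, -0.019, -0.179, 0.548], [0.178, 0.023, -0.984, 1.098], [0.0, 0.0, 0.0, 1.0]]
{'t': 1.0, 'qpos': [-1.171, 0.311, 0.014, 1.511, -0.004, 1.319, -0.027], 'joint_velocities': [0.001, -0.001, -0.0, 0.001, 0.001, 0.0, -0.001], 'joint_torque': [-0.0, -37.981, 0.146, -23.087, 0.012, 0.002, 0.0], 'ee_pos': [0.235, 0.497, 0.231], 'eef_rot': [-0.688, -3.065, -0.0], 'ft_force': [-0.396, 0.773, 0.306], 'torque': [0.004, -0.032, 0.038], 'opening': 0.086}
```

View pics/scene0.png

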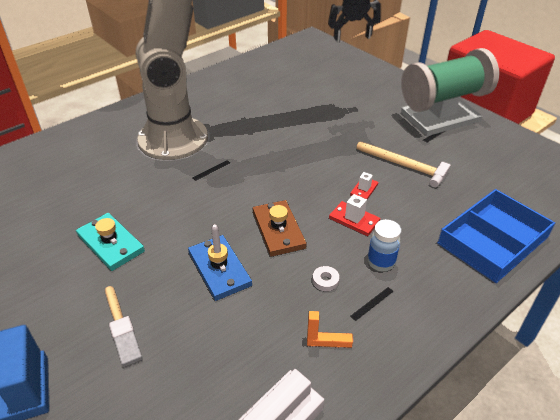

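View pics/top0.png

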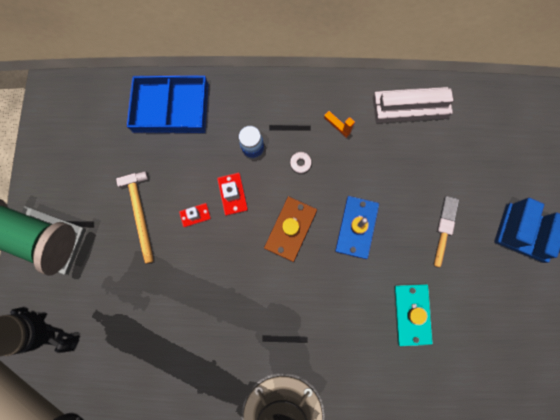

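Run:
```python
import cv2
a=cv2.imread("pics/scene0.png")[170:330,190:390]; cv2.imwrite("pics/scene0c.png",cv2.resize(a,None,fx=3.7,fy=3.7,interpolation=2))
a=cv2.imread("pics/top0.png")[150:290,160:390]; cv2.imwrite("pics/top0c.png",cv2.resize(a,None,fx=3.4,fy=3.4,interpolation=2))
```

```text
(no output)
```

View pics/scene0c.png

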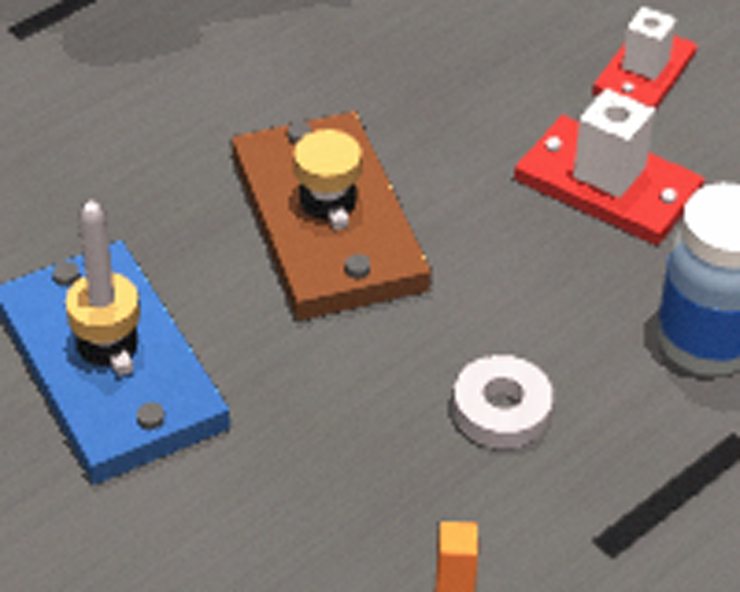

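View pics/top0c.png

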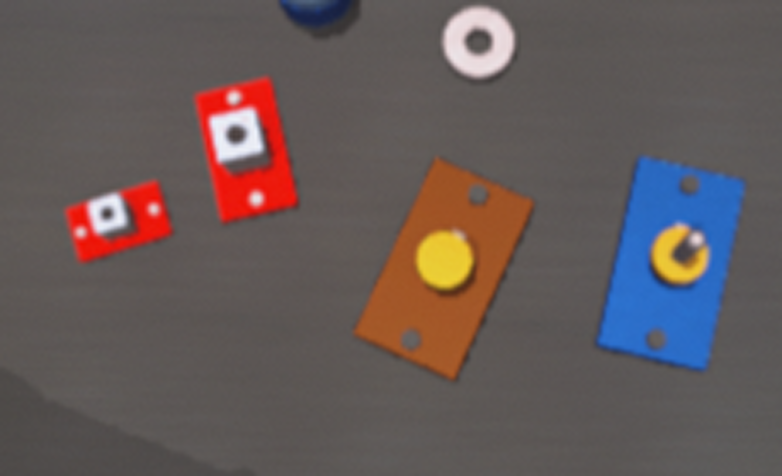

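```bash
cat > fit.py <<'E'
from h import *
from scipy.optimize import minimize
def masks(im,col):
    b,g,r=[im[...,i].astype(int) for i in range(3)]
    if col=="red": m=(r>110)&(g<90)&(b<90)&(r-g>70)&(abs(g-b)<40)
    else: m=(b>90)&(b-r>60)&(b-g>30)
    return m.astype(np.uint8)
def box(x,y,yaw,L,W,z0,z1):
    c,s=np.cos(yaw),np.sin(yaw)
    return np.array([[x+c*a*L/2-s*b*W/2,y+s*a*L/2+c*b*W/2,z] for z in(z0,z1) for a in(-1,1) for b in(-1,1)])
def blob(m,uv):
    n,l,st,ce=cv2.connectedComponentsWithStats(m)
    k=[i for i in range(1,n) if st[i,4]>60]; i=min(k,key=lambda i:np.hypot(*(ce[i]-uv)))
    return (l==i).astype(np.uint8)
def fit(c,col,uv,L,W,z0,z1,yaw0):
    m=blob(masks(c["pixels"],col),uv); S=6
    pts=cv2.findNonZero(m); h=cv2.convexHull(pts)
    # supersampled hull with half-pixel growth
    x,y,w,hh=cv2.boundingRect(h);x-=8;y-=8;w+=16;hh+=16
    up=cv2.resize(m[y:y+hh,x:x+w]*255,None,fx=S,fy=S,interpolation=cv2.INTER_LINEAR)>127
    hu=cv2.convexHull(cv2.findNonZero(up.astype(np.uint8)))
    A=np.zeros(up.shape,np.uint8);cv2.fillConvexPoly(A,hu,1)
    p0=back(c,[x+w/2,y+hh/2],(z0+z1)/2)[0]
    def cost(p):
        q=(proj(c,box(p[0],p[1],p[2],L,W,z0,z1))-[x,y]+.5)*S-.5
        B=np.zeros_like(A);cv2.fillConvexPoly(B,cv2.convexHull(q.astype(np.float32)).round().astype(np.int32),1)
        return 1-(A&B).sum()/max(1,(A|B).sum())
    best=min((minimize(cost,[p0[0],p0[1],yw],method="Nelder-Mead",options=dict(initial_simplex=[[p0[0],p0[1],yw],[p0[0]+.01,p0[1],yw],[p0[0],p0[1]+.01,yw],[p0[0],p0[1],yw+.2]],xatol=1e-5,fatol=1e-5)) for yw in yaw0),key=lambda r:r.fun)
    return best.x,best.fun
E
python3 - <<'E'
from fit import *
yy=np.arange(-1.5,1.6,.4)
cs={n:cam(n) for n in("top","scene")}
for n,ur,us,ub in(("top",(234,193),(195,216),(357,228)),("scene",(356,216),(366,188),(221,268))):
    c=cs[n]
    print(n,"platen",fit(c,"red",ur,.110,.064,0,.012,yy),"base",fit(c,"blue",ub,.16,.09,0,.02,yy))
    T=np.array(c["world_to_cam"]);print("cam at",-T[:3,:3].T@T[:3,3])
for n,ub,ur in(("top",(231.5,189),(363.5,221)),("scene",(356.8,201),(215,226))):
    print(n,"bush",back(cs[n],ub,.065),"rod",back(cs[n],ur,.14))
E
```

```text
top platen (array([0.5976804 , 0.15869054, 0.24683911]), np.float64(0.08201740708190397)) base (array([ 0.50896626, -0.19496811, -0.21494427]), np.float64(0.019853270609318963))
cam at [ 0.34378746 -0.02219722  1.17760035]
scene platen (array([0.59556451, 0.15995321, 0.25467819]), np.float64(0.018847038119837678)) base (array([ 0.50738162, -0.19210818, -0.22239162]), np.float64(0.0292390409955251))
cam at [ 1.20238479 -0.60571054  0.93420204]
top bush [[0.59754006 0.15107099 0.065     ]] rod [[ 0.50534688 -0.19192932  0.14      ]]
scene bush [[0.59840389 0.1585375  0.065     ]] rod [[ 0.51018444 -0.19240589  0.14      ]]
```

```bash
cat > ov.py <<'E'
from fit import *
def overlay(c,P,B,name,ctr,S=6,hw=(60,45)):
    im=c["pixels"];x0,y0=int(ctr[0]-hw[0]),int(ctr[1]-hw[1])
    a=cv2.resize(im[max(y0,0):y0+2*hw[1],x0:x0+2*hw[0]],None,fx=S,fy=S,interpolation=cv2.INTER_CUBIC)
    def pl(X,col,close=True):
        q=((proj(c,X)-[x0,y0]+.5)*S-.5).round().astype(np.int32);cv2.polylines(a,[q],close,col,1,cv2.LINE_AA)
    o=[0,1,3,2]
    t=np.linspace(0,2*np.pi,40)
    ci=lambda x,y,r,z:np.c_[x+r*np.cos(t),y+r*np.sin(t),0*t+z]
    if P is not None:
        x,y,w,z=P
        b=box(x,y,w,.11,.064,z,z+.012);pl(b[:4][o],(0,255,255));pl(b[4:][o],(0,255,255))
        b=box(x,y,w,.036,.036,z+.012,z+.065);pl(b[4:][o],(0,255,0));pl(b[:4][o],(0,255,0));pl(ci(x,y,.00875,z+.065),(255,0,255))
    if B is not None:
        x,y,w=B
        b=box(x,y,w,.16,.09,0,.02);pl(b[:4][o],(0,255,255));pl(b[4:][o],(0,255,255))
        pl(ci(x,y,.004,.14),(255,0,255));pl(ci(x,y,.008,.133),(0,255,0));pl([[x,y,.02],[x,y,.14]],(0,255,0),False)
    cv2.imwrite("pics/"+name,a)
E
python3 - <<'E'
from ov import *
P=(.5975,.1590,.25,0);B=(.508,-.1935,-.218)
for n,u,v in(("top",(232,193),(358,227)),("scene",(356,210),(221,255))):
    c=cam(n);overlay(c,P,None,"ovP_%s.png"%n,u,10,(36,28));overlay(c,None,B,"ovB_%s.png"%n,v,8,(45,36))
E
cd pics; python3 -c "
import cv2,numpy as np
for k in 'PB':
    cv2.imwrite(f'ov{k}.png',cv2.resize(np.hstack([cv2.imread(f'ov{k}_top.png'),cv2.imread(f'ov{k}_scene.png')]),(1440,576) ))
"
```

```text
(no output)
```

View pics/ovP_top.png

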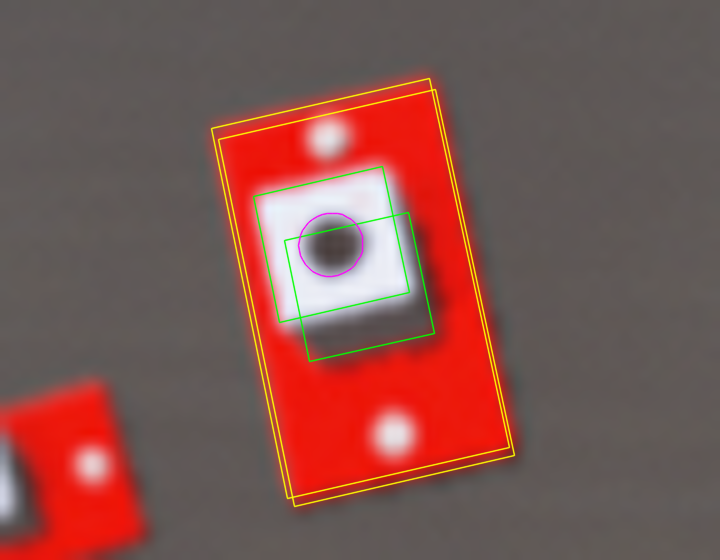

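View pics/ovP_scene.png

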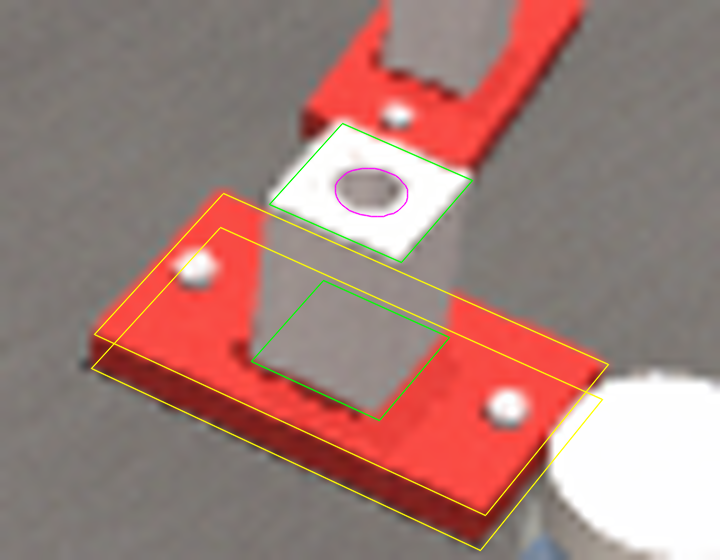

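View pics/ovB_top.png

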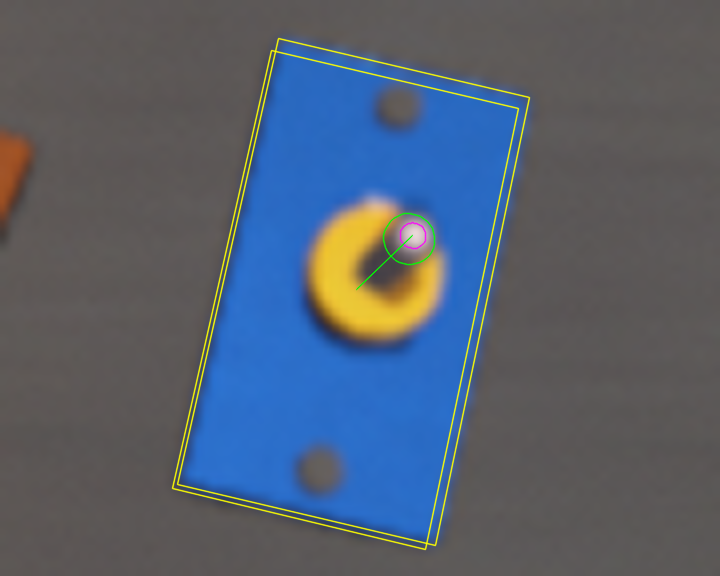

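View pics/ovB_scene.png

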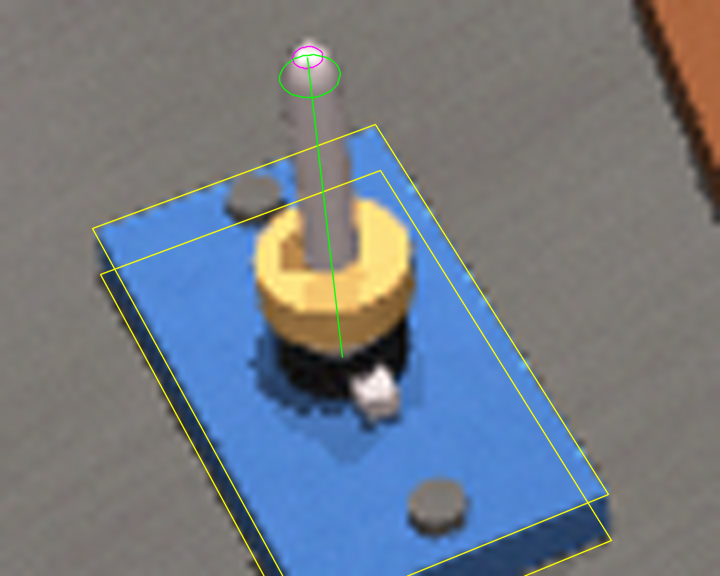

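Candidates for the platen (top / scene pixel): the larger red plate at (232,193) / (356,216), and a smaller copy at (193,215) / (366,187). I take the larger one. Candidates for the fixture: blue with the rod at (358,227) / (221,266), brown at (291,225) / (280,228), turquoise at (414,313) / (108,243). I take the blue one. The crops and overlays confirm both choices: the 110x64 plate model and the 160x90 base model fit to about 1–2 mm. The bystanders show at these top pixels: pot (252,142), spacer (300,162), hammer (139,212) and brush (444,221).

{"method": "apply_moves", "body": {
  "deltas": [
    {"travel": [0.036, -0.034, 0], "roll": -0.088, "fingers": 0.0854},
    {"travel": [0.072, -0.068, 0], "roll": -0.176, "fingers": 0.0854},
    {"travel": [0.109, -0.102, 0], "roll": -0.264, "fingers": 0.0854},
    {"travel": [0.145, -0.135, 0], "roll": -0.352, "fingers": 0.0854},
    {"travel": [0.181, -0.169, 0], "roll": -0.44, "fingers": 0.0854},
    {"travel": [0.217, -0.203, -0.01], "roll": -0.528, "fingers": 0.0854},
    {"travel": [0.253, -0.237, -0.02], "roll": -0.616, "fingers": 0.0854},
    {"travel": [0.29, -0.271, -0.04], "roll": -0.704, "fingers": 0.0854},
    {"travel": [0.326, -0.305, -0.06], "roll": -0.79, "fingers": 0.0854},
    {"travel": [0.362, -0.3385, -0.08], "roll": -0.879, "fingers": 0.0854}
  ],
  "grip_force": 80
}}

```text
t: 2.45
ee_pos: [0.5983, 0.1579, 0.1508]
eef_rot: [1.93, 2.479, 0.001]
ft_force: [0.1, 0.8, 0.2]
opening: 0.0853
```

{"method": "apply_moves", "body": {
  "deltas": [
    {"travel": [0, 0, 0], "roll": 0, "fingers": 0.0854},
    {"travel": [0, 0, 0], "roll": 0, "fingers": 0.0854}
  ]
}}

```text
t: 2.7
ee_pos: [0.5968, 0.1595, 0.1511]
eef_rot: [-1.926, -2.481, -0.0]
ft_force: [0.1, 0.3, -0.3]
opening: 0.0851
```

Run:
```python
from ov import *
s=robot.read_state();print({k:np.round(s[k],4).tolist() for k in("t","qpos","ee_pos","eef_rot","ft_force")})
a=np.array(s["eef_rot"]);R=cv2.Rodrigues(a)[0];print(R[:,1],np.arctan2(R[1,1],R[0,1]),R[:,2])
c=cam("scene");overlay(c,(.597,.1585,.25,0),None,"a1.png",(350,180),6,(60,48))
print(back(c,[0,0],0)[0,:0])
```

```text
{'t': 2.7, 'qpos': [-0.5382, 0.5169, 0.3766, 1.4459, -0.1962, 1.2163, 0.1127], 'ee_pos': [0.5968, 0.1595, 0.1511], 'eef_rot': [-1.9256, -2.4808, -0.0004], 'ft_force': [0.0717, 0.3094, -0.2786]}
[ 9.68742084e-01  2.48069476e-01 -5.57310297e-04] 0.2506869696646083 [-8.11252053e-04  9.21452049e-04 -9.99999246e-01]
[]
```

View pics/a1.png

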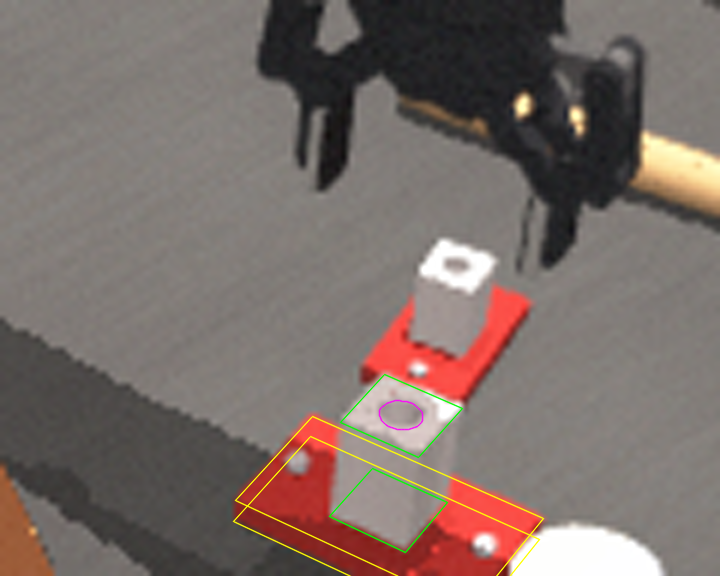

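The overlay sits on the platen: its bush top is at about (350,182) in the scene picture, with the open jaws straight above it. I descend and grip.

{"method": "apply_moves", "body": {
  "deltas": [
    {"travel": [0, 0, -0.03], "roll": 0, "fingers": 0.0854},
    {"travel": [0, 0, -0.06], "roll": 0, "fingers": 0.0854},
    {"travel": [0, 0, -0.085], "roll": 0, "fingers": 0.0854},
    {"travel": [0, 0, -0.105], "roll": 0, "fingers": 0.0854},
    {"travel": [0, 0, -0.115], "roll": 0, "fingers": 0.0854},
    {"travel": [0, 0, -0.121], "roll": 0, "fingers": 0.0854},
    {"travel": [0, 0, -0.121], "roll": 0, "fingers": 0.06},
    {"travel": [0, 0, -0.121], "roll": 0, "fingers": 0.045},
    {"travel": [0, 0, -0.121], "roll": 0, "fingers": 0.04}
  ]
}}

```text
t: 3.88
ee_pos: [0.5977, 0.1588, 0.031]
eef_rot: [1.927, 2.48, 0.002]
ft_force: [0.9, -0.9, -0.4]
opening: 0.0404
```

{"method": "apply_moves", "body": {
  "deltas": [
    {"travel": [0, 0, 0], "roll": 0, "fingers": 0.03},
    {"travel": [0, 0, 0], "roll": 0, "fingers": 0.02},
    {"travel": [0, 0, 0], "roll": 0, "fingers": 0.02},
    {"travel": [0, 0, 0], "roll": 0, "fingers": 0.02},
    {"travel": [0, 0, 0], "roll": 0, "fingers": 0.02},
    {"travel": [0, 0, 0], "roll": 0, "fingers": 0.02}
  ]
}}

```text
t: 4.62
ee_pos: [0.5973, 0.1587, 0.0311]
eef_rot: [1.927, 2.481, 0.001]
ft_force: [-1.5, -0.3, 5.2]
opening: 0.0349
```

Run:
```python
from ov import *
c=cam("scene");overlay(c,(.597,.1585,.25,0),None,"a2.png",(350,180),6,(60,48))
c=cam("top");overlay(c,(.597,.1585,.25,0),None,"a2t.png",(232,193),6,(60,48))
```

```text
(no output)
```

View pics/a2.png

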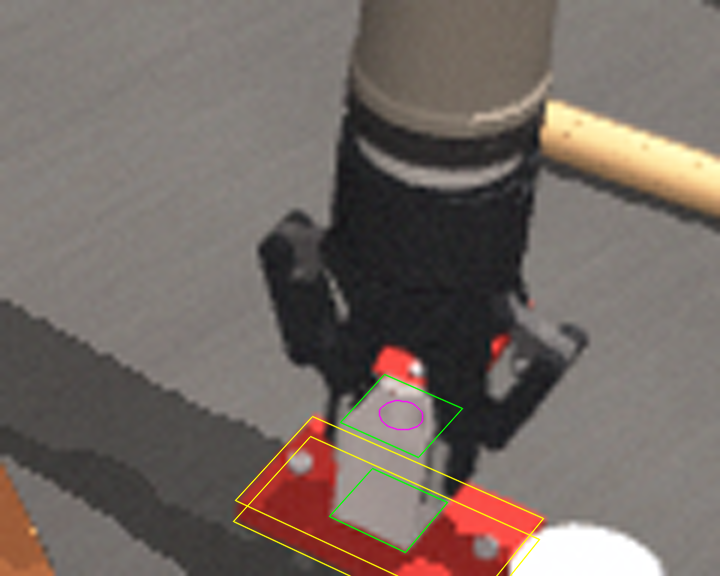

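View pics/a2t.png

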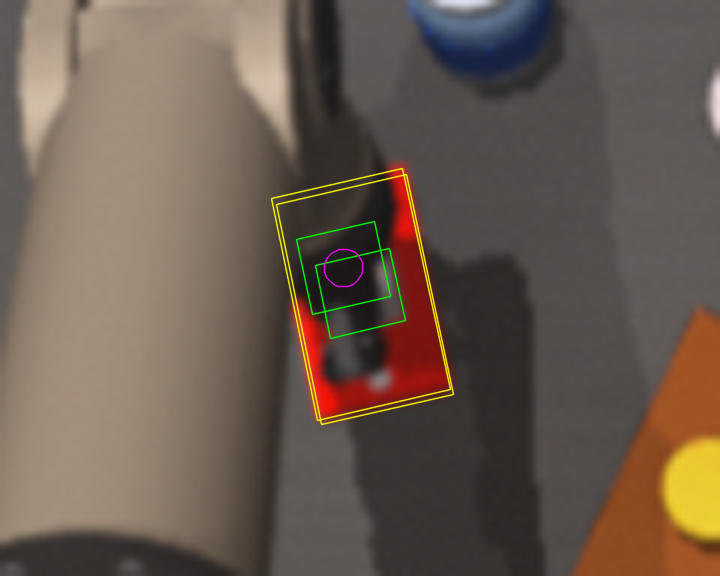

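The jaws hold the bush (opening 35 mm) and the platen still lies on its model. I lift it clear of the rod and everything else, then carry it to the fixture.

{"method": "apply_moves", "body": {
  "deltas": [
    {"travel": [0, 0, 0.01], "roll": 0, "fingers": 0.02},
    {"travel": [0, 0, 0.04], "roll": 0, "fingers": 0.02},
    {"travel": [0, 0, 0.08], "roll": 0, "fingers": 0.02},
    {"travel": [0, 0, 0.12], "roll": 0, "fingers": 0.02},
    {"travel": [0, 0, 0.155], "roll": 0, "fingers": 0.02},
    {"travel": [0, 0, 0.17], "roll": 0, "fingers": 0.02},
    {"travel": [0, 0, 0.17], "roll": 0, "fingers": 0.02}
  ]
}}

```text
t: 5.6
ee_pos: [0.5974, 0.1587, 0.2004]
eef_rot: [1.927, 2.481, 0.001]
ft_force: [-0.4, -0.6, -4.6]
opening: 0.0349
```

{"method": "apply_moves", "body": {
  "deltas": [
    {"travel": [-0.009, -0.035, 0], "roll": -0.047, "fingers": 0.02},
    {"travel": [-0.018, -0.07, 0], "roll": -0.094, "fingers": 0.02},
    {"travel": [-0.027, -0.106, 0], "roll": -0.14, "fingers": 0.02},
    {"travel": [-0.036, -0.141, 0], "roll": -0.187, "fingers": 0.02},
    {"travel": [-0.045, -0.176, 0], "roll": -0.234, "fingers": 0.02},
    {"travel": [-0.053, -0.211, 0], "roll": -0.281, "fingers": 0.02},
    {"travel": [-0.062, -0.246, 0], "roll": -0.328, "fingers": 0.02},
    {"travel": [-0.071, -0.282, 0], "roll": -0.374, "fingers": 0.02},
    {"travel": [-0.08, -0.317, 0], "roll": -0.421, "fingers": 0.02},
    {"travel": [-0.089, -0.352, 0], "roll": -0.468, "fingers": 0.02}
  ]
}}

```text
t: 6.85
ee_pos: [0.5068, -0.1944, 0.1991]
eef_rot: [-2.451, -1.963, 0.002]
ft_force: [0.7, -0.1, -4.2]
opening: 0.0349
```

{"method": "apply_moves", "body": {
  "deltas": [
    {"travel": [0, 0, 0], "roll": 0, "fingers": 0.02},
    {"travel": [0, 0, 0], "roll": 0, "fingers": 0.02},
    {"travel": [0, 0, 0], "roll": 0, "fingers": 0.02}
  ]
}}

```text
t: 7.22
ee_pos: [0.5084, -0.1915, 0.1996]
eef_rot: [-2.446, -1.969, -0.0]
ft_force: [0.0, 0.0, -4.0]
opening: 0.0349
```

Run:
```python
from ov import *
s=robot.read_state();print({k:np.round(s[k],4).tolist() for k in("t","qpos","ee_pos","ft_force","torque","opening")})
R=cv2.Rodrigues(np.array(s["eef_rot"]))[0];print(np.arctan2(R[1,1],R[0,1]),R[:,2])
e=s["ee_pos"];P=(.508,-.1935,-.218,e[2]-.031)
c=cam("scene");overlay(c,P,(.508,-.1935,-.218),"a3.png",(225,230),6,(60,48))
c=cam("top");overlay(c,P,(.508,-.1935,-.218),"a3t.png",(362,222),6,(60,48))
```

```text
{'t': 7.225, 'qpos': [-0.1293, 0.3529, 0.61, 1.5993, -0.2107, 1.257, 0.3021], 'ee_pos': [0.5084, -0.1915, 0.1996], 'ft_force': [0.0181, 0.013, -3.9867], 'torque': [-0.0231, 0.0364, -0.0277], 'opening': 0.0349}
-0.21537152532596485 [-8.04221265e-04  1.38074523e-03 -9.99998723e-01]
```

View pics/a3.png

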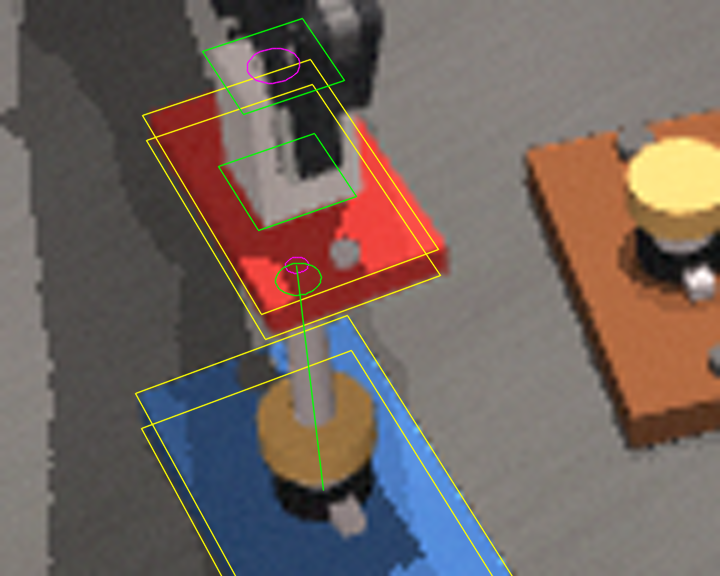

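View pics/a3t.png

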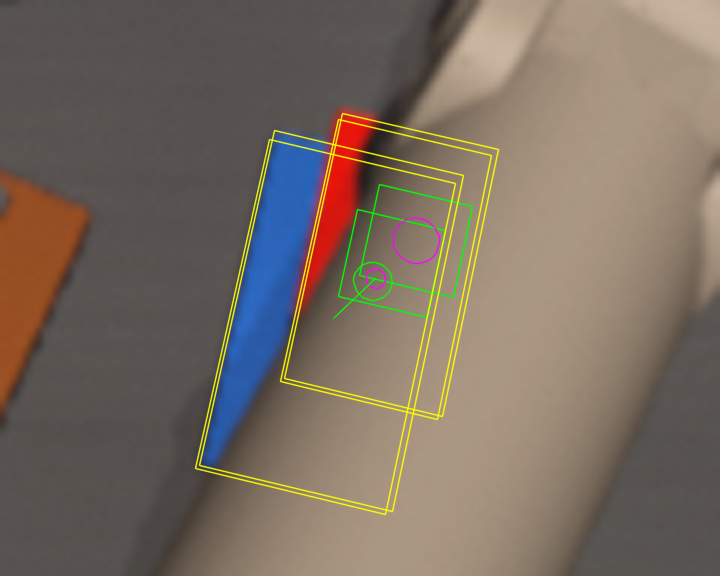

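```bash
cat > fit2.py <<'E'
from fit import *
import fit as F
def m2(im,col):
    b,g,r=[im[...,i].astype(int) for i in range(3)]
    if col=="red": return ((r>60)&(r>2.2*g)&(r>2.2*b)).astype(np.uint8)
    return ((b>60)&(b>1.5*r)&(b-g>20)).astype(np.uint8)
F.masks=m2
E
python3 - <<'E'
from fit2 import *
from ov import overlay
s=robot.read_state();print(np.round(s["ee_pos"],4),np.round(s["ft_force"],2))
z=s["ee_pos"][2]-.031
c=cam("scene")
uv=proj(c,[.508,-.192,z])[0];print(uv)
r=fit(c,"red",uv,.11,.064,z,z+.012,[-.22]);print(r)
# compare: platen on table & base with same mask on first image
c0=dict(c);c0["pixels"]=cv2.imread("pics/scene0.png")
print(fit(c0,"red",(356,216),.11,.064,0,.012,[.25]),fit(c0,"blue",(221,268),.16,.09,0,.02,[-.22]))
ct=cam("top");c0=dict(ct);c0["pixels"]=cv2.imread("pics/top0.png")
print(fit(c0,"red",(234,193),.11,.064,0,.012,[.25]),fit(c0,"blue",(357,228),.16,.09,0,.02,[-.22]))
B=(.508,-.1935,-.218);P=(*r[0],z)
overlay(c,P,None,"a4.png",(225,230),6,(60,48))
overlay(ct,(.5085,-.1915,-.215,z),None,"a4t.png",(362,222),6,(60,48))
E
```

```text
[ 0.5085 -0.1919  0.2   ] [ 0.24  0.21 -4.13]
[213.41229944 215.48520068]
(array([ 0.50868682, -0.19134635, -0.21394244]), np.float64(0.09882996753313045))
(array([0.59509652, 0.15939318, 0.27440276]), np.float64(0.03236380809511907)) (array([ 0.50731802, -0.1923456 , -0.21715571]), np.float64(0.007452081771491925))
(array([0.59820905, 0.15850425, 0.25639468]), np.float64(0.07682594346391158)) (array([ 0.50814514, -0.19441748, -0.20946323]), np.float64(0.041768267623770505))
```

View pics/a4.png

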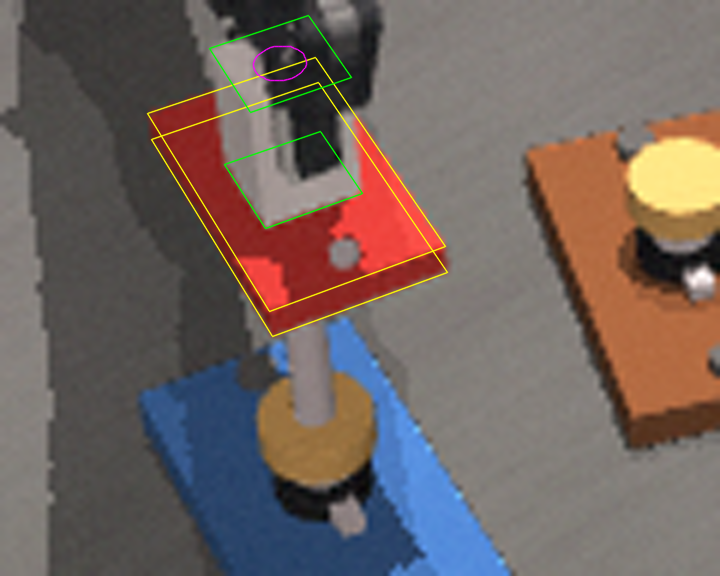

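View pics/a4t.png

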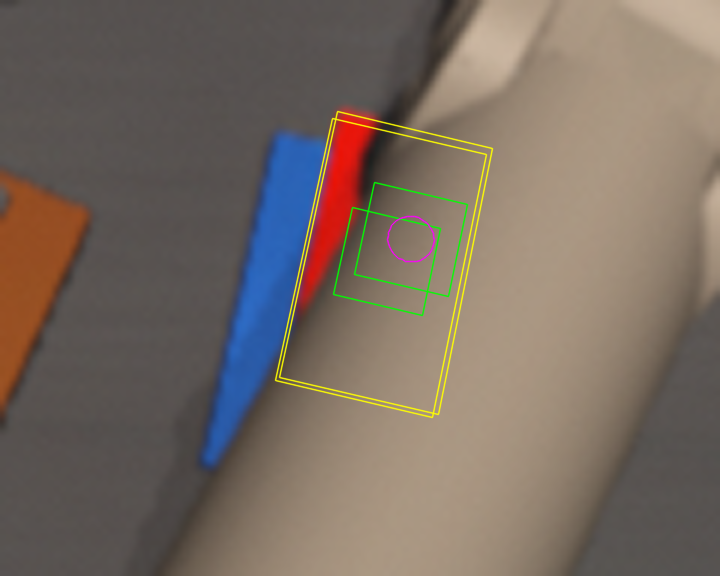

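Both cameras agree within about 1 mm that the platen should move by about (-1, -1.5) mm. In the scene picture the plate's front edge is at (222,233) and the rod stands just below it. I correct and lower gently.

{"method": "apply_moves", "body": {
  "deltas": [
    {"travel": [-0.001, -0.0015, -0.005], "roll": 0, "fingers": 0.02},
    {"travel": [-0.001, -0.0015, -0.012], "roll": 0, "fingers": 0.02},
    {"travel": [-0.001, -0.0015, -0.019], "roll": 0, "fingers": 0.02},
    {"travel": [-0.001, -0.0015, -0.024], "roll": 0, "fingers": 0.02},
    {"travel": [-0.001, -0.0015, -0.027], "roll": 0, "fingers": 0.02},
    {"travel": [-0.001, -0.0015, -0.029], "roll": 0, "fingers": 0.02},
    {"travel": [-0.001, -0.0015, -0.03], "roll": 0, "fingers": 0.02},
    {"travel": [-0.001, -0.0015, -0.031], "roll": 0, "fingers": 0.02}
  ]
}}

```text
t: 8.43
ee_pos: [0.5073, -0.1949, 0.1694]
eef_rot: [2.45, 1.966, 0.0]
ft_force: [-0.5, 0.0, -4.2]
opening: 0.0348
```

{"method": "apply_moves", "body": {
  "deltas": [
    {"travel": [0, 0, -0.001], "roll": 0, "fingers": 0.02},
    {"travel": [0, 0, -0.002], "roll": 0, "fingers": 0.02}
  ]
}}

```text
t: 8.68
ee_pos: [0.5072, -0.1948, 0.1673]
eef_rot: [2.45, 1.967, 0.0]
ft_force: [-0.2, 0.2, -3.9]
opening: 0.0352
```

Run:
```python
from fit2 import *
from ov import overlay
s=robot.read_state();print(np.round(s["ee_pos"],4),np.round(s["ft_force"],2),np.round(s["joint_velocities"],3))
z=s["ee_pos"][2]-.031
c=cam("scene")
uv=proj(c,[.508,-.192,z])[0]
r=fit(c,"red",uv,.11,.064,z,z+.012,[-.22]);print(r)
s=robot.read_state();print(np.round(s["ee_pos"],4))
overlay(c,(*r[0],z),None,"a5.png",(225,230),6,(60,48))
```

```text
[ 0.5072 -0.1948  0.1673] [-0.22  0.15 -3.89] [ 0.001  0.007 -0.002  0.012 -0.005 -0.017  0.002]
(array([ 0.50730895, -0.19398417, -0.22011324]), np.float64(0.09695337133788551))
[ 0.5071 -0.1947  0.1671]
```

View pics/a5.png

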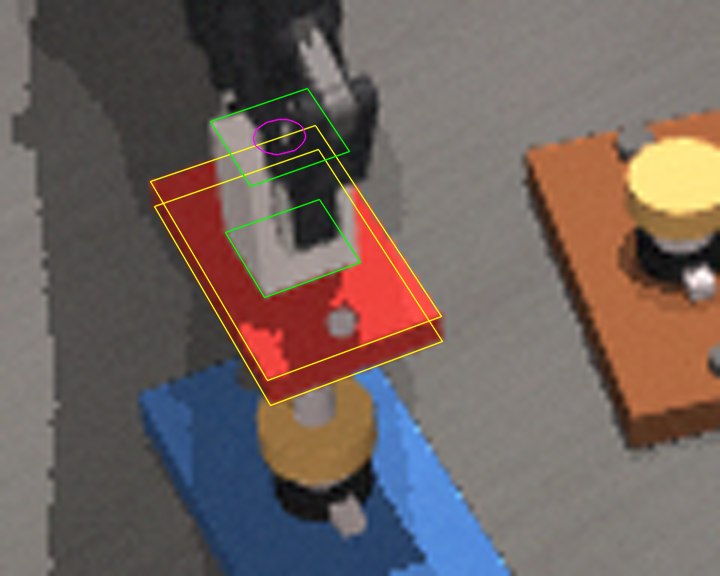

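{"method": "apply_moves", "body": {
  "deltas": [
    {"travel": [0, 0.001, -0.0015], "roll": 0, "fingers": 0.02},
    {"travel": [0, 0.001, -0.003], "roll": 0, "fingers": 0.02},
    {"travel": [0, 0.001, -0.0045], "roll": 0, "fingers": 0.02},
    {"travel": [0, 0.001, -0.006], "roll": 0, "fingers": 0.02}
  ]
}}

```text
t: 9.22
ee_pos: [0.5071, -0.1938, 0.1612]
eef_rot: [2.45, 1.967, -0.0]
ft_force: [0.0, -0.1, -4.9]
opening: 0.0352
```

{"method": "apply_moves", "body": {
  "deltas": [
    {"travel": [0, 0, -0.0015], "roll": 0, "fingers": 0.02},
    {"travel": [0, 0, -0.003], "roll": 0, "fingers": 0.02},
    {"travel": [0, 0, -0.0045], "roll": 0, "fingers": 0.02}
  ]
}}

```text
t: 9.6
ee_pos: [0.5071, -0.1938, 0.1567]
eef_rot: [2.45, 1.967, 0.0]
ft_force: [0.1, 0.9, -4.2]
opening: 0.0353
```

{"method": "apply_moves", "body": {
  "deltas": [
    {"travel": [0, 0, -0.003], "roll": 0, "fingers": 0.02},
    {"travel": [0, 0, -0.006], "roll": 0, "fingers": 0.02},
    {"travel": [0, 0, -0.009], "roll": 0, "fingers": 0.02},
    {"travel": [0, 0, -0.012], "roll": 0, "fingers": 0.02}
  ]
}}

```text
t: 10.1
ee_pos: [0.5072, -0.1938, 0.1446]
eef_rot: [2.45, 1.967, -0.0]
ft_force: [-0.4, -0.7, -4.1]
opening: 0.0354
```

Run:
```python
from h import *
c=cam("scene");S=10;x0,y0=190,215
a=cv2.resize(cv2.imread("pics/scene0.png")[y0:y0+60,x0:x0+60],None,fx=S,fy=S,interpolation=2)
t=np.linspace(0,2*np.pi,60);x,y=.5075,-.1930
def ci(r,z,col):
    q=((proj(c,np.c_[x+r*np.cos(t),y+r*np.sin(t),0*t+z])-[x0,y0]+.5)*S-.5).round().astype(np.int32);cv2.polylines(a,[q],True,col,1,cv2.LINE_AA)
for z,col in((.075,(255,0,0)),(.08,(0,255,0)),(.07,(0,0,255))): ci(.022,z,col);ci(.022,z-.016,col)
cv2.imwrite("pics/slv.png",a)
```

```text
(no output)
```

View pics/slv.png

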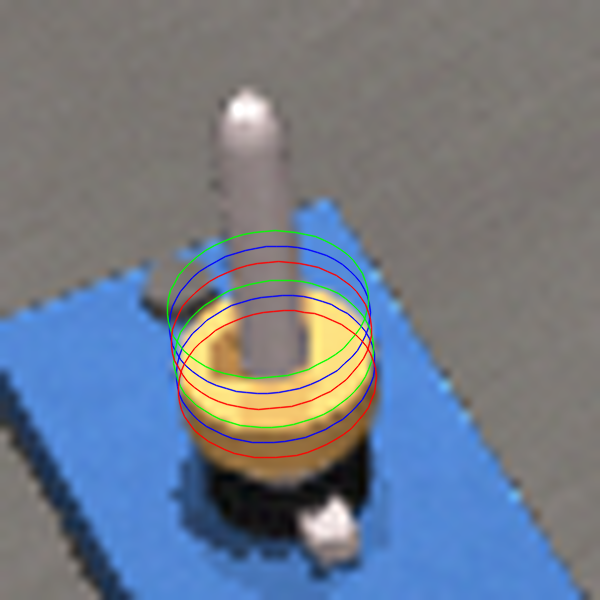

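The sleeve's top starts at about 63 mm: its lower rim is at about row 263 in the scene picture. Home is therefore expected near 48–52 mm. Forces stay small, so I go on down.

{"method": "apply_moves", "body": {
  "deltas": [
    {"travel": [0, 0, -0.004], "roll": 0, "fingers": 0.02},
    {"travel": [0, 0, -0.008], "roll": 0, "fingers": 0.02},
    {"travel": [0, 0, -0.012], "roll": 0, "fingers": 0.02},
    {"travel": [0, 0, -0.016], "roll": 0, "fingers": 0.02},
    {"travel": [0, 0, -0.02], "roll": 0, "fingers": 0.02},
    {"travel": [0, 0, -0.024], "roll": 0, "fingers": 0.02}
  ]
}}

```text
t: 10.9
ee_pos: [0.5071, -0.1938, 0.1205]
eef_rot: [2.45, 1.967, -0.0]
ft_force: [0.2, 0.5, -3.4]
opening: 0.0351
```

{"method": "apply_moves", "body": {
  "deltas": [
    {"travel": [0, 0, -0.004], "roll": 0, "fingers": 0.02},
    {"travel": [0, 0, -0.008], "roll": 0, "fingers": 0.02},
    {"travel": [0, 0, -0.012], "roll": 0, "fingers": 0.02},
    {"travel": [0, 0, -0.015], "roll": 0, "fingers": 0.02},
    {"travel": [0, 0, -0.017], "roll": 0, "fingers": 0.02}
  ]
}}

```text
t: 11.52
ee_pos: [0.5072, -0.1938, 0.1036]
eef_rot: [-2.45, -1.967, 0.0]
ft_force: [0.0, -0.8, -4.6]
opening: 0.035
```

{"method": "apply_moves", "body": {
  "deltas": [
    {"travel": [0, 0, -0.002], "roll": 0, "fingers": 0.02},
    {"travel": [0, 0, -0.004], "roll": 0, "fingers": 0.02},
    {"travel": [0, 0, -0.006], "roll": 0, "fingers": 0.02}
  ]
}}

```text
t: 11.9
ee_pos: [0.5072, -0.1938, 0.0977]
eef_rot: [2.45, 1.967, 0.0]
ft_force: [-0.3, 0.5, -3.5]
opening: 0.035
```

{"method": "apply_moves", "body": {
  "deltas": [
    {"travel": [0, 0, -0.001], "roll": 0, "fingers": 0.02},
    {"travel": [0, 0, -0.002], "roll": 0, "fingers": 0.02},
    {"travel": [0, 0, -0.003], "roll": 0, "fingers": 0.02}
  ]
}}

```text
t: 12.28
ee_pos: [0.5072, -0.1938, 0.0948]
eef_rot: [2.45, 1.967, 0.0]
ft_force: [0.5, 0.0, -4.3]
opening: 0.0352
```

{"method": "apply_moves", "body": {
  "deltas": [
    {"travel": [0, 0, -0.001], "roll": 0, "fingers": 0.02},
    {"travel": [0, 0, -0.002], "roll": 0, "fingers": 0.02}
  ]
}}

```text
t: 12.52
ee_pos: [0.5072, -0.1939, 0.0938]
eef_rot: [-2.45, -1.967, -0.001]
ft_force: [-1.9, 1.5, 4.6]
opening: 0.0352
```

Contact at an underside height of about 63 mm, as measured, with about 9 N on the sleeve. Home lies 11–16 mm further down. I press on slowly.

{"method": "apply_moves", "body": {
  "deltas": [
    {"travel": [0, 0, -0.001], "roll": 0, "fingers": 0.02},
    {"travel": [0, 0, -0.002], "roll": 0, "fingers": 0.02},
    {"travel": [0, 0, -0.003], "roll": 0, "fingers": 0.02},
    {"travel": [0, 0, -0.004], "roll": 0, "fingers": 0.02}
  ]
}}

```text
t: 13.02
ee_pos: [0.5072, -0.1938, 0.0889]
eef_rot: [2.45, 1.966, 0.0]
ft_force: [-2.6, 1.4, 5.0]
opening: 0.0348
```

{"method": "apply_moves", "body": {
  "deltas": [
    {"travel": [0, 0, -0.001], "roll": 0, "fingers": 0.02},
    {"travel": [0, 0, -0.002], "roll": 0, "fingers": 0.02},
    {"travel": [0, 0, -0.003], "roll": 0, "fingers": 0.02},
    {"travel": [0, 0, -0.004], "roll": 0, "fingers": 0.02}
  ]
}}

```text
t: 13.52
ee_pos: [0.5072, -0.1938, 0.0848]
eef_rot: [2.45, 1.967, 0.0]
ft_force: [-1.7, 0.2, 3.6]
opening: 0.0349
```

{"method": "apply_moves", "body": {
  "deltas": [
    {"travel": [0, 0, -0.0005], "roll": 0, "fingers": 0.02},
    {"travel": [0, 0, -0.001], "roll": 0, "fingers": 0.02}
  ]
}}

```text
t: 13.78
ee_pos: [0.5072, -0.1939, 0.0838]
eef_rot: [2.45, 1.967, 0.0]
ft_force: [-2.6, 0.4, 4.4]
opening: 0.0348
```

{"method": "apply_moves", "body": {
  "deltas": [
    {"travel": [0, 0, -0.0005], "roll": 0, "fingers": 0.02},
    {"travel": [0, 0, -0.001], "roll": 0, "fingers": 0.02}
  ]
}}

```text
t: 14.02
ee_pos: [0.5072, -0.1938, 0.0828]
eef_rot: [2.45, 1.967, 0.0]
ft_force: [-2.2, 1.8, 3.9]
opening: 0.0347
```

{"method": "apply_moves", "body": {
  "deltas": [
    {"travel": [0, 0, -0.0005], "roll": 0, "fingers": 0.02}
  ]
}}

```text
t: 14.15
ee_pos: [0.5072, -0.1938, 0.0823]
eef_rot: [2.45, 1.967, 0.0]
ft_force: [-1.5, 1.0, 4.4]
opening: 0.0356
```

{"method": "apply_moves", "body": {
  "deltas": [
    {"travel": [0, 0, -0.0005], "roll": 0, "fingers": 0.02}
  ]
}}

```text
t: 14.28
ee_pos: [0.5072, -0.1938, 0.0818]
eef_rot: [2.45, 1.967, 0.0]
ft_force: [-1.3, 1.1, 4.4]
opening: 0.0351
```

{"method": "apply_moves", "body": {
  "deltas": [
    {"travel": [0, 0, -0.0005], "roll": 0, "fingers": 0.02},
    {"travel": [0, 0, -0.0005], "roll": 0, "fingers": 0.02}
  ]
}}

```text
t: 14.52
ee_pos: [0.5072, -0.1938, 0.0812]
eef_rot: [2.45, 1.967, 0.0]
ft_force: [-2.2, 0.7, 4.1]
opening: 0.0347
```

{"method": "apply_moves", "body": {
  "deltas": [
    {"travel": [0, 0, -0.0005], "roll": 0, "fingers": 0.02},
    {"travel": [0, 0, -0.0005], "roll": 0, "fingers": 0.02}
  ]
}}

```text
t: 14.78
ee_pos: [0.5072, -0.1938, 0.0809]
eef_rot: [2.45, 1.967, 0.0]
ft_force: [-2.0, 0.5, 4.4]
opening: 0.0348
```

{"method": "apply_moves", "body": {
  "deltas": [
    {"travel": [0, 0, -0.0005], "roll": 0, "fingers": 0.02},
    {"travel": [0, 0, -0.0005], "roll": 0, "fingers": 0.02}
  ]
}}

```text
t: 15.02
ee_pos: [0.5072, -0.1938, 0.0809]
eef_rot: [2.45, 1.967, 0.001]
ft_force: [-2.0, 0.2, 7.4]
opening: 0.0353
```

{"method": "apply_moves", "body": {
  "deltas": [
    {"travel": [0, 0, -0.0005], "roll": 0, "fingers": 0.02},
    {"travel": [0, 0, -0.0005], "roll": 0, "fingers": 0.02}
  ]
}}

```text
t: 15.28
ee_pos: [0.5072, -0.1939, 0.0808]
eef_rot: [-2.45, -1.967, -0.001]
ft_force: [-3.1, 1.7, 10.3]
opening: 0.035
```

Contact is now about 14 N, rising 3 N per 0.5 mm. It is home.

{"method": "apply_moves", "body": {
  "deltas": [
    {"travel": [0, 0, -0.0005], "roll": 0, "fingers": 0.02},
    {"travel": [0, 0, -0.0009], "roll": 0, "fingers": 0.02}
  ]
}}

```text
t: 15.52
ee_pos: [0.5073, -0.1939, 0.0808]
eef_rot: [-2.45, -1.967, -0.002]
ft_force: [-5.7, 2.9, 16.4]
opening: 0.0349
```

{"method": "apply_moves", "body": {
  "deltas": [
    {"travel": [0, 0, 0], "roll": 0, "fingers": 0.02},
    {"travel": [0, 0, 0], "roll": 0, "fingers": 0.02}
  ]
}}

```text
t: 15.78
ee_pos: [0.5073, -0.1939, 0.0808]
eef_rot: [-2.45, -1.967, -0.002]
ft_force: [-4.5, 2.5, 14.6]
opening: 0.0349
```

{"method": "apply_moves", "body": {
  "deltas": [
    {"travel": [0, 0, -0.0002], "roll": 0, "fingers": 0.02},
    {"travel": [0, 0, -0.0002], "roll": 0, "fingers": 0.02},
    {"travel": [0, 0, -0.0002], "roll": 0, "fingers": 0.02},
    {"travel": [0, 0, -0.0002], "roll": 0, "fingers": 0.02},
    {"travel": [0, 0, -0.0002], "roll": 0, "fingers": 0.02}
  ]
}}

```text
t: 16.4
ee_pos: [0.5073, -0.1939, 0.0808]
eef_rot: [-2.45, -1.967, -0.002]
ft_force: [-5.1, 3.5, 16.0]
opening: 0.0354
```

Run:
```python
from fit2 import *
from ov import overlay
s=robot.read_state();print({k:np.round(s[k],4).tolist() for k in("t","ee_pos","eef_rot","ft_force","torque")})
c=cam("scene");overlay(c,(.5075,-.193,-.218,.050),None,"a6.png",(220,250),6,(60,48))
```

```text
{'t': 16.4, 'ee_pos': [0.5073, -0.1939, 0.0808], 'eef_rot': [-2.4497, -1.9666, -0.0018], 'ft_force': [-5.1333, 3.486, 16.0115], 'torque': [0.6763, 1.3675, 0.0235]}
```

View pics/a6.png

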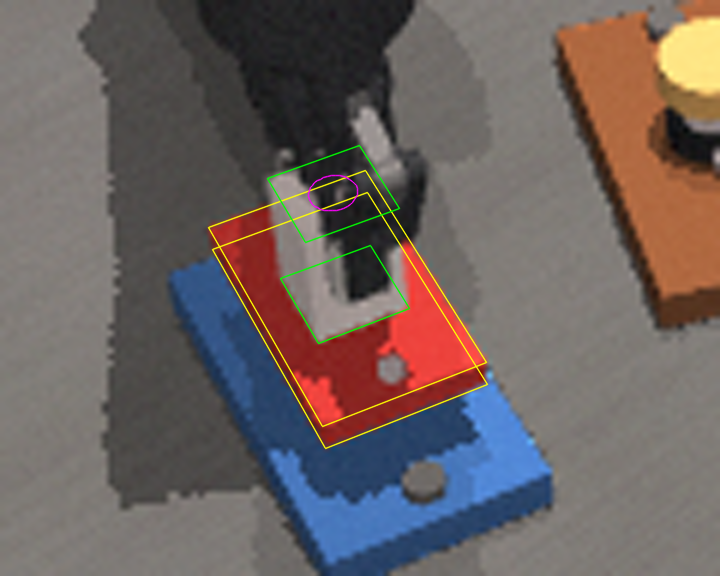

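The platen is upright and aligned on the base, with its plate front corner at about (214,276). The push has been about 20 N from t=15.5 to 16.4 s. I ease off, release and withdraw.

{"method": "apply_moves", "body": {
  "deltas": [
    {"travel": [0, 0, 0.001], "roll": 0, "fingers": 0.02},
    {"travel": [0, 0, 0.002], "roll": 0, "fingers": 0.02},
    {"travel": [0, 0, 0.002], "roll": 0, "fingers": 0.02}
  ]
}}

```text
t: 16.82
ee_pos: [0.5072, -0.1938, 0.0808]
eef_rot: [2.45, 1.967, 0.0]
ft_force: [-1.9, 0.9, 5.0]
opening: 0.035
```

{"method": "apply_moves", "body": {
  "deltas": [
    {"travel": [0, 0, 0], "roll": 0, "fingers": 0.04},
    {"travel": [0, 0, 0], "roll": 0, "fingers": 0.05},
    {"travel": [0, 0, 0], "roll": 0, "fingers": 0.065},
    {"travel": [0, 0, 0], "roll": 0, "fingers": 0.08},
    {"travel": [0, 0, 0], "roll": 0, "fingers": 0.08},
    {"travel": [0, 0, 0], "roll": 0, "fingers": 0.08}
  ]
}}

```text
t: 17.58
ee_pos: [0.5072, -0.1938, 0.0807]
eef_rot: [2.45, 1.967, 0.0]
ft_force: [0.1, -0.1, -1.5]
opening: 0.08
```

{"method": "apply_moves", "body": {
  "deltas": [
    {"travel": [0, 0, 0.01], "roll": 0, "fingers": 0.08},
    {"travel": [0, 0, 0.025], "roll": 0, "fingers": 0.08},
    {"travel": [0, 0, 0.045], "roll": 0, "fingers": 0.08},
    {"travel": [0, 0, 0.07], "roll": 0, "fingers": 0.08},
    {"travel": [0, 0, 0.1], "roll": 0, "fingers": 0.08},
    {"travel": [0, 0, 0.13], "roll": 0, "fingers": 0.08},
    {"travel": [0, 0, 0.16], "roll": 0, "fingers": 0.08},
    {"travel": [0, 0, 0.18], "roll": 0, "fingers": 0.08}
  ]
}}

```text
t: 18.58
ee_pos: [0.5077, -0.1944, 0.2638]
eef_rot: [2.448, 1.964, 0.004]
ft_force: [-0.4, 0.0, -0.1]
opening: 0.0801
```

{"method": "apply_moves", "body": {
  "deltas": [
    {"travel": [-0.03, 0, 0.01], "roll": 0, "fingers": 0.08},
    {"travel": [-0.07, 0, 0.02], "roll": 0, "fingers": 0.08},
    {"travel": [-0.1, 0, 0.03], "roll": 0, "fingers": 0.08},
    {"travel": [-0.1, 0, 0.03], "roll": 0, "fingers": 0.08},
    {"travel": [-0.1, 0, 0.03], "roll": 0, "fingers": 0.08}
  ]
}}

```text
t: 19.2
ee_pos: [0.4078, -0.1936, 0.2915]
eef_rot: [2.449, 1.966, 0.003]
ft_force: [0.5, -0.1, -0.1]
opening: 0.0799
```

Run:
```python
from fit2 import *
from ov import overlay
s=robot.read_state();print({k:np.round(s[k],4).tolist() for k in("t","ee_pos","ft_force","opening")})
c=cam("scene","end.png");z=.05
print(fit(c,"red",(222,250),.11,.064,z,z+.012,[-.22]))
overlay(c,(.5075,-.193,-.218,z),None,"a7.png",(220,240),6,(60,48))
ct=cam("top","endt.png")
for n,i in(("scene","scene0"),("top","top0")):
    for t in("paste_pot","spacer","hammer","brush"): print(n,t,[(np.round(d["position"]).tolist(),round(d["score"],2)) for d in robot.recognise(n,t)][:2])
```

```text
{'t': 19.2, 'ee_pos': [0.4078, -0.1936, 0.2915], 'ft_force': [0.4805, -0.056, -0.1295], 'opening': 0.0799}
(array([ 0.50714544, -0.1931026 , -0.21071998]), np.float64(0.1000044555337729))
scene paste_pot [([384.0, 245.0], 0.67)]
scene spacer [([326.0, 275.0], 0.7)]
scene hammer [([413.0, 165.0], 0.6)]
scene brush [([122.0, 338.0], 0.94)]
top paste_pot [([364.0, 221.0], 0.48)]
top spacer [([302.0, 166.0], 0.85)]
top hammer [([137.0, 209.0], 0.91), ([304.0, 163.0], 0.52)]
top brush [([449.0, 200.0], 0.68)]
```

View pics/a7.png

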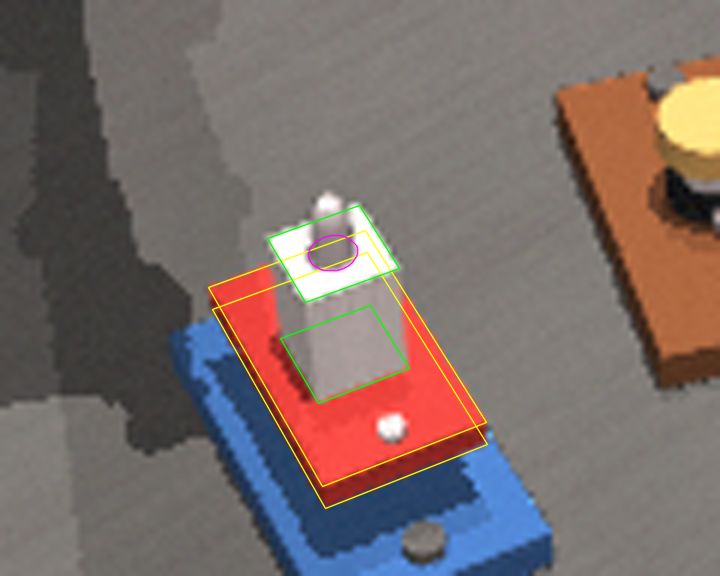

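View pics/end.png

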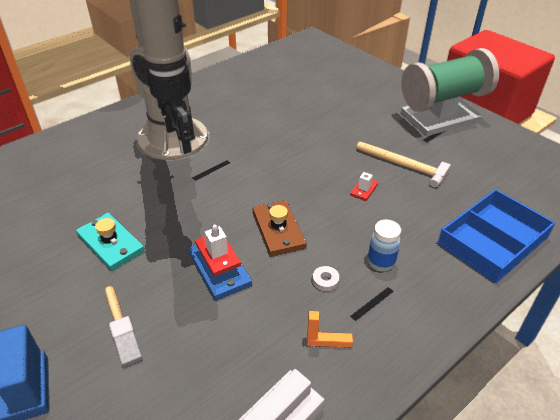

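The platen sits upright and aligned at its predicted home height, with the rod standing out of the bush at (215,231). The bystanders are where they were and the gripper is clear. I hand the job in.

```bash
python3 -c "
from cell import robot
print(robot.close_job())"
```

```text
the job is handed in; nothing more can be done
None
```

I gripped the larger red platen by its bush and lowered it over the blue fixture's rod. I then pressed the sleeve about 13 mm down, from an underside height of about 63 mm to about 50 mm. It stopped hard there. I held about 20 N (wrist force plus the platen's weight) for roughly 0.9 s, eased off, released and withdrew; the job is handed in at about t = 20 s.

**Platen:** the last scene picture shows it upright with its outline on the predicted home pose. The fit gives about 1 mm from the rod axis and 0.01 rad from the base's long side, though that fit's own overlap was only moderate (0.10 error).

**Forces:** the largest contact I estimated was about 20–21 N vertical, with about 6 N sideways during the push. These were read only at the end of each move, so brief peaks in between were not seen.

**Bystanders:** in the scene picture the pot, spacer and hammer are within 1 px of where they started. The brush detection differs by about 4 px there. In the top picture the detector did not find the pot (it reported the bush instead), and it put the brush about 20 px away from before. The arm never came near the brush, and it lies unchanged in the scene picture, so I put this down to the detector; I did not check it further.

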